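# Mount a carrier on a dovetail rail and clamp it

## Robot

A 6-joint arm with a two-finger parallel gripper is mounted at the origin on a cart in front of the work surface, level with it; the furniture and walls round the work are solid. World frame = base frame: x ahead of the robot, y to its left, z up, the work surface at z = 0. Lengths are in m, angles in rad, forces in N, time in s.
With the tool pointing down it reaches from about 0.35 to 0.775 m from the base axis. Payload 5.5 kg.
Tool frame: the origin (TCP) lies midway between the tips of the shut fingers; the grasp point (between the pads) lies 19 mm behind it; z points along the fingers, y is the line along which they close (so a half turn about z gives the same grasp; the last joint's range is limited). The gripper opens to 85 mm and grips with 20 to 120 N. Pads are 22 mm wide; open, the fingers measure 114 mm over their backs; the gripper's body (76 mm by 85 mm) begins 54 mm behind the grasp point. The pads swing forward as they close: fully open they stand 13 mm farther back than shut.
Start: joints at [1.189, 0.313, 0.046, 1.304, 0, 1.431], TCP at [0.138, 0.558, 0.231] pointing down, gripper open.
Joint ranges: [-2.76, 2.76], [-0.86, 1.69], [-1.03, 1.26], [-2.2, 2.34], [-1.47, 1.5], [-3.14, 3.14]. Speed limits (rad/s): [2.57, 2.57, 3.14, 3.14, 3.14, 3.14].

## Interface

Orientations are given as a unit quaternion [w, x, y, z].
In Python, from workcell import telemetry, imaging, env gives the robot as it stands. The module is installed in compiled form; this text tells all that it offers.
- The arm moves only by the tool step_arm, never from a script. Its argument "moves" is a list of rows, each a list of 3 entries, a list of its own where there are three numbers: the shift along the tool's x, y, z in mm, then the turn, a rotation vector about the tool's x, y, z in rad, then the finger opening in mm, from 0 to 85.4. A call has 1 to 8 rows; each row is the pose to reach, as a shift and turn from the pose commanded when the call began, along the tool's axes at that moment; what a row does not reach only later rows make up. A row lasts 1/12 s, in which the tool goes at most 41.7 mm and 7.16 degrees, less where a joint would pass 70% of its speed; a pose out of reach is approached as far as the arm can. A call with a gripper value outside its range is refused whole. The fingers move at their own pace and stop on an object; "grip_force" is the grip in N (left out, the last holds). Time passes only in rows, so rows that repeat a pose let the fingers close. It gives the time, the measured TCP pose, the force, the opening and the grip force at its end, in the units of the state.
- telemetry.get_state(): the state, without advancing time (a new reading comes with each control period).
- imaging.read_camera(name): name is "scene" or "top"; returns the picture (400x640x3 uint8, red, green, blue); there is no depth.
- imaging.camera_params(name): a dict with "camera_matrix" (3x3 intrinsics, pixels), "pose" (4x4, takes a point from camera to world coordinates). Camera axes: x right, y up, looking along -z (the intrinsics and any distortion apply to the point x, -y, -z); pixel columns grow to the right and rows downward; lengths in m; the calibration is good to about 2 mm. A picture is of the moment at which its call begins. camera_params takes no time and is no camera call.
- env.hand_in(): hands the job in; it is judged then, once.
The state is a dict: "clock": time; "joint_pos": joint angles; "qvel": joint speeds; "tau": joint torques, N m; "tcp_pos": TCP position; "orientation": TCP orientation; "wrist_force": force on the tool from outside, world axes, zero at the start; "ft_torque": the same for the moment, N m; "finger_gap": finger opening in m; "grip_force": force on a finger pad.
Only numpy, scipy, OpenCV 4.12 (cv2) and the standard library are available. Lean on these libraries where they do the work, as an engineer would, in place of code of your own. Each camera call takes 0.05 s, during which the arm holds its last target. There are 200 camera calls.

## Task

Slide the loose carrier onto the dovetail rail from the rail's open end, press it gently up against the end stop so that it is fully home, and then turn its side clamp knob clockwise until the jaw grips the rail firmly. Do not force anything: ease the carrier on and up to the stop without ramming, stop turning once the clamp is firm, and leave the other things on the table where they are.

Things in the scene. Friction and masses are not known exactly. Their poses are not given: they have to be found in the camera images.
- dovetail_rail: Aluminium dovetail rail on a grey foot (176 x 80 x 8 mm) bolted to the table. Origin: middle of its underside; x runs from the open end (x = -95 mm) to the end stop, z up. Dovetail: 20 to 32 mm above the table, 26 mm wide below, 40 at the top; about 1 mm play to the carrier each side. Home, the carrier's post is at x = +35, y = 0 mm, its centre 68 mm above the table.
- rail_nose: The last 15 mm of the dovetail at the open end (rail x = -95 to -80 mm), tapered as a lead-in: its tip is 3.5 mm narrower each side and 2.5 mm lower than the rail. Frame and origin are the rail's. Push against it with less than 20 N (over 30 N is forcing).
- end_stop: Rigid steel block across the rail's far end, 15 x 52 mm, top 40 mm above the table (2 mm below the top of the carrier's plate on the rail). Frame and origin are the rail's; its striking face is at rail x = +70 mm. A gentle press is 5 to 15 N; over 40 N is ramming.
- carrier: Loose dark steel carrier, about 0.4 kg. Origin: middle of its underside; it stands on two side gibs with the groove between; x along the groove, z up. Plate 70 (x) x 72 mm, top 23 mm above the origin, groove roof 13 mm above it (on the rail the origin is 19 mm above the table). Either end may go on first. An ear on the -y side carries the clamp knob; the grip post stands mid-plate.
- carrier_post (a point): Centre of the carrier's square aluminium post, the place to grip: 26 x 26 mm, from 23 to 71 mm above the carrier's origin, with a 10 mm brass stud on top; this point lies 49 mm above the carrier's origin. Axes are the carrier's.
- clamp_jaw: Brass jaw in the carrier's -y side under the plate, 43 mm long, driven towards the rail by the knob (4 mm per rad). As it bites, the carrier is drawn 1 to 2 mm sideways until its other gib bears on the rail: a hand that holds the knob stiffly carries part of the load, which is lost on letting go. Axes are the carrier's.
- clamp_knob (a joint): Clamp knob angle, rad: starts 0 to 0.05 (loose), grows clockwise from above; 1.9 at most; stays where left. Drag about 0.25 N m. The jaw bites anywhere from 0.4 to 1.2 (its setting is unknown: feel for it); then each N on the jaw adds 0.004 N m to the torque, also as felt at rest after small equal turns. Firm: over 25 N, 0.1 rad past the bite; best 40 to 50 N, 0.2 rad; overtight: 70 N, 0.3 rad.
- knob_grip (a point): Middle of the knob's upright black bar, where to grip it, on the knob's vertical axis: 60 mm to the carrier's -y side of the post and 1 mm below the post's centre. Bar 38 mm long (this point's x), 12 mm thick (y), its top 12 mm above this point; below it a disc of 16 mm radius, its top 17 mm below this point.
- paint_pot1: Small paint pot, 61 x 50 x 55 mm, bystander; origin in the middle of its underside.
- rock_cast2: Plaster rock casting, 47 x 56 x 29 mm, bystander; origin in the middle of its underside.
- duct_tape: Black roll of tape lying flat, 59 x 57 x 19 mm, bystander; origin in the middle of its underside.
Mind the look-alikes: they are no part of the job. There is more than one size of the carrier; the job needs the larger.

How it is judged:
On the way, in this order (a step that is already met when the one before it is completed fails the run):
1. the carrier is threaded on the rail: level, in line and at rail height, past the nose but still short of the stop, with the clamp loose (y of carrier_post in the frame of dovetail_rail between -0.004 and 0.004 m and z of carrier_post in the frame of dovetail_rail between 0.064 and 0.073 m and angle between the x axis of carrier and the x axis of dovetail_rail, either way round below 0.06 rad and angle between carrier's own z axis and vertical below 0.06 rad and x of carrier_post in the frame of dovetail_rail between -0.045 and 0.025 m and contact force between clamp_jaw and dovetail_rail below 15 N), for 0.1 s.
2. the carrier presses on the end stop with at least 3 N (y of carrier_post in the frame of dovetail_rail between -0.004 and 0.004 m and z of carrier_post in the frame of dovetail_rail between 0.064 and 0.073 m and angle between the x axis of carrier and the x axis of dovetail_rail, either way round below 0.06 rad and angle between carrier's own z axis and vertical below 0.06 rad and x of carrier_post in the frame of dovetail_rail above 0.0325 m and contact force between carrier and end_stop above 3 N), for 0.05 s.
At the end, for the whole second after the job is handed in: The carrier sits on the dovetail, in line and level (within 0.06 rad, 4 mm sideways), within 2.5 mm of the end stop, its jaw pressing on the rail with more than 25 N, at rest and let go (y of carrier_post in the frame of dovetail_rail between -0.004 and 0.004 m and z of carrier_post in the frame of dovetail_rail between 0.064 and 0.073 m and angle between the x axis of carrier and the x axis of dovetail_rail, either way round below 0.06 rad and angle between carrier's own z axis and vertical below 0.06 rad and x of carrier_post in the frame of dovetail_rail above 0.0325 m and contact force between clamp_jaw and dovetail_rail above 25 N and linear speed of carrier below 0.01 m/s); the robot touches nothing.
It fails at once if the carrier is forced against the rail's nose with more than 30 N (contact force between carrier and rail_nose above 30 N).
It fails at once if the end stop is rammed with more than 40 N (contact force between end_stop and anything else above 40 N).
It fails at once if the clamp is overtightened: jaw force over 70 N (contact force between clamp_jaw and dovetail_rail above 70 N).
It fails at once if a bystander is moved by more than 30 mm (distance of any of paint_pot1, rock_cast2, duct_tape from where it was at the start of the episode above 0.03 m).
It also fails if it takes over 72 s, if anything falls off the work surface, if the arm or the gripper's body presses on something with over 40 N, if the wrist force passes 120 N, or if a joint passes its speed limit or range.

## Working session

There is one attempt and no reset: what is moved stays moved. The work goes in short steps, Python scripts to look and compute and a tool call to move; the robot and the scene stay as the last step left them, time stands still between calls to the robot, and variables do not carry over. Pictures are saved under pics/ and viewed, at most 10 in all, crops included, and the job is handed in when it is done.

Besides the shell and the picture viewer there is one more tool, called after "Emit:" as name(argument=value, ...), one argument or row to a line, values as JSON. step_arm: Moves the arm, as the interface text tells. Its arguments: {"type":"object","properties":{"moves":{"type":"array"},"grip_force":{"type":"number"}},"required":["moves"]}

```bash
mkdir -p pics
cat > h.py <<'E'
import numpy as np, cv2
from workcell import telemetry, imaging, env
def grab(n,f=None):
    im=imaging.read_camera(n)
    if f: cv2.imwrite(f,im[:,:,::-1])
    return im
def ray(n,px):
    p=imaging.camera_params(n);K=np.array(p["camera_matrix"]);T=np.array(p["pose"])
    u=np.linalg.inv(K)@np.array([px[0],px[1],1.]);d=T[:3,:3]@np.array([u[0],-u[1],-u[2]])
    return T[:3,3],d
def onz(n,px,z):
    o,d=ray(n,px);return o+d*(z-o[2])/d[2]
def proj(n,P):
    p=imaging.camera_params(n);K=np.array(p["camera_matrix"]);T=np.array(p["pose"])
    c=T[:3,:3].T@(np.asarray(P)-T[:3,3]);u=K@np.array([c[0],-c[1],-c[2]]);return u[:2]/u[2]
E
python3 - <<'E'
from h import *
a=grab("top","pics/top0.png");b=grab("scene","pics/scene0.png")
for n in("top","scene"):
    p=imaging.camera_params(n);print(n,p)
print(telemetry.get_state())
E
```

```text
top {'camera_matrix': array([[391.81568741,   0.        , 316.22355385],
       [  0.        , 391.81568741, 196.78332224],
       [  0.        ,   0.        ,   1.        ]]), 'pose': array([[ 0.00620254,  0.98741705, -0.15801615,  0.40076077],
       [-0.9999778 ,  0.00573987, -0.0033842 ,  0.12112158],
       [-0.00243462,  0.15803363,  0.98743073,  1.10246798],
       [ 0.        ,  0.        ,  0.        ,  1.        ]])}
scene {'camera_matrix': array([[517.75920508,   0.        , 314.10685207],
       [  0.        , 517.75920508, 204.05920752],
       [  0.        ,   0.        ,   1.        ]]), 'pose': array([[ 0.85021985,  0.24870311, -0.46397517, -0.04524736],
       [-0.52613601,  0.43079094, -0.73321215, -0.8602807 ],
       [ 0.01752416,  0.86750558,  0.49711868,  0.73209969],
       [ 0.        ,  0.        ,  0.        ,  1.        ]])}
{'clock': 0.1, 'joint_pos': array([1.18942817e+00, 3.13897198e-01, 4.51114703e-02, 1.30361179e+00,
       8.45719326e-06, 1.43117815e+00]), 'qvel': array([-0.00232456, -0.00138619,  0.00226724,  0.0010633 , -0.00017943,
        0.0007388 ]), 'tau': array([ 3.49098169e-03, -4.81728065e+01,  2.99243224e+01,  1.27869355e-02,
       -7.62674267e-05, -8.05501031e-06]), 'tcp_pos': array([0.13750389, 0.55785285, 0.23052176]), 'orientation': array([-2.10285397e-04,  1.20580824e-01,  9.92703190e-01, -7.72498245e-04]), 'wrist_force': array([ 0.65865368, -0.03064181, -0.25660307]), 'ft_torque': array([ 0.02677428, -0.03427292,  0.04187223]), 'grip_force': 0.0, 'finger_gap': 0.08546064311957775}
```

View pics/top0.png

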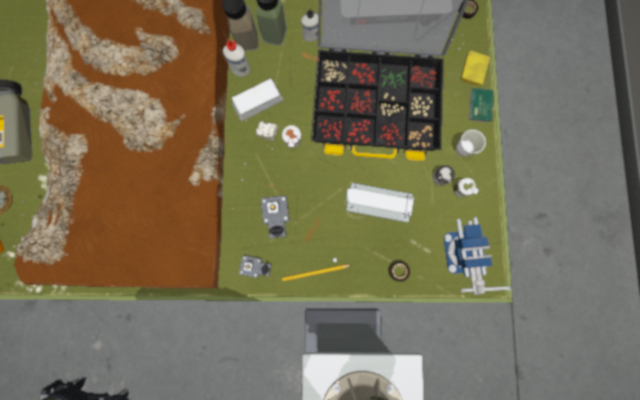

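View pics/scene0.png

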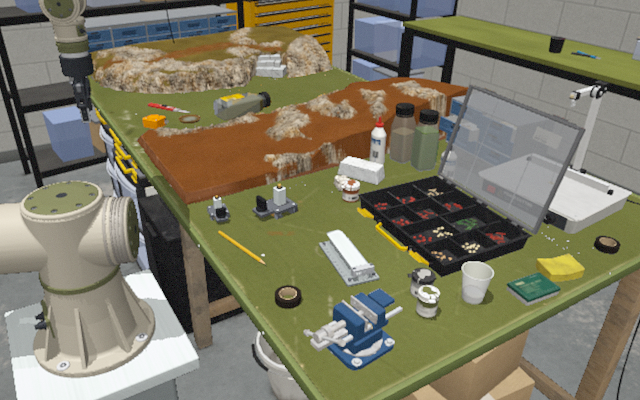

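The larger carrier is at top (274,212) / scene (278,202). The small look-alike is at top (252,266) / scene (219,208). The white block at top (258,98) is no carrier, and the rail is at top (380,202) / scene (348,257). I'll check the choice in one close crop.

Run:
```python
from h import *
t=cv2.imread("pics/top0.png");s=cv2.imread("pics/scene0.png")
A=cv2.resize(t[180:290,235:435],(800,440),interpolation=cv2.INTER_CUBIC)[:300]
B1=cv2.resize(s[175:225,235:310],(400,267),interpolation=cv2.INTER_CUBIC)
B2=cv2.resize(s[225:290,310:385],(400,347),interpolation=cv2.INTER_CUBIC)[:300]
B1=cv2.copyMakeBorder(B1,0,33,0,0,cv2.BORDER_CONSTANT)
cv2.imwrite("pics/c0.png",np.vstack([A,np.hstack([B1,B2])]))
```

```text
(no output)
```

View pics/c0.png

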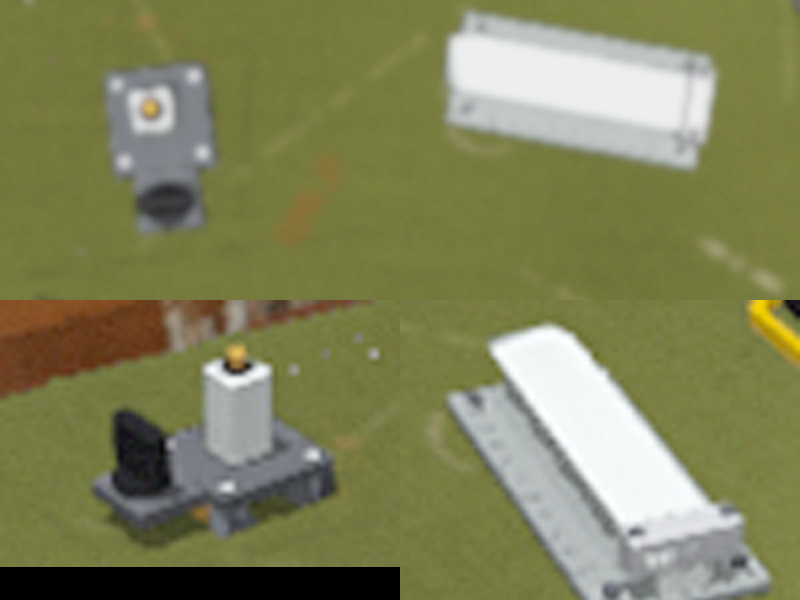

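Confirmed. The large carrier has its post at top (272,207) and its knob toward the robot at (277,231). The rail's open end faces the carrier at top (347,196), and its stop is at the right end (413,205). Now measuring.

```bash
cat > m.py <<'E'
from h import *
def blob(n,m,box):
    x0,y0,x1,y1=box;k=np.zeros(m.shape,np.uint8);k[y0:y1,x0:x1]=m[y0:y1,x0:x1]
    c,_=cv2.findContours(k,cv2.RETR_EXTERNAL,cv2.CHAIN_APPROX_NONE)
    return max(c,key=cv2.contourArea)
def tri(pa,pb):
    (o1,d1),(o2,d2)=ray("top",pa),ray("scene",pb)
    A=np.c_[d1,-d2];s=np.linalg.lstsq(A,o2-o1,rcond=None)[0]
    p,q=o1+s[0]*d1,o2+s[1]*d2;return (p+q)/2,np.linalg.norm(p-q)
E
python3 - <<'E'
from m import *
np.set_printoptions(precision=4,suppress=True)
I={n:cv2.imread(f"pics/{n}0.png") for n in("top","scene")}
H={n:cv2.cvtColor(I[n],cv2.COLOR_BGR2HSV) for n in I}
# brass stud
bx={"top":(262,198,284,216),"scene":(268,180,288,194)};pt={}
for n in I:
    m=((H[n][...,0]>8)&(H[n][...,0]<28)&(H[n][...,1]>90)&(H[n][...,2]>90)).astype(np.uint8)
    x0,y0,x1,y1=bx[n];ys,xs=np.nonzero(m[y0:y1,x0:x1]);pt[n]=(xs.mean()+x0,ys.mean()+y0);print(n,"stud",pt[n],len(xs))
print("stud",tri(pt["top"],pt["scene"]),"z76 top",onz("top",pt["top"],.076),onz("scene",pt["scene"],.076))
# knob dark bar
bx={"top":(266,222,290,242),"scene":(250,190,270,213)};pt={}
for n in I:
    m=(H[n][...,2]<60).astype(np.uint8);c=blob(n,m,bx[n]);print(n,"knob",cv2.boundingRect(c),cv2.minAreaRect(c));pt[n]=cv2.minAreaRect(c)[0]
print("knob",tri(pt["top"],pt["scene"]))
# carrier plate
m=((H["top"][...,1]<70)).astype(np.uint8);c=blob("top",m,(255,190,300,240));print("plate",cv2.minAreaRect(c))
hull=cv2.approxPolyDP(c,2,True)[:,0];print([(tuple(p),onz("top",p,.023)[:2]) for p in hull])
# rail : whole low-sat, white
m=((H["top"][...,1]<75)).astype(np.uint8);c=blob("top",m,(335,175,425,230));r=cv2.minAreaRect(c);print("foot",r)
for p in cv2.boxPoints(r):print(p,onz("top",p,.008)[:2])
m=((H["top"][...,1]<30)&(H["top"][...,2]>215)).astype(np.uint8);c=blob("top",m,(335,175,425,230));r=cv2.minAreaRect(c);print("white",r)
for p in cv2.boxPoints(r):print(p,onz("top",p,.032)[:2])
m=((H["scene"][...,1]<75)).astype(np.uint8);c=blob("scene",m,(312,225,388,290));
for p in cv2.approxPolyDP(c,2,True)[:,0]:print(p,onz("scene",p,.008)[:2],onz("scene",p,.032)[:2])
E
```

```text
top stud (np.float64(272.0), np.float64(206.8)) 10
scene stud (np.float64(278.68), np.float64(183.4)) 25
stud (array([0.5366, 0.2405, 0.083 ]), np.float64(7.959309295560141e-05)) z76 top [0.5375 0.2414 0.076 ] [0.543  0.2524 0.076 ]
top knob (273, 227, 9, 3) ((277.0, 228.0), (2.0, 8.0), 90.0)
scene knob (256, 196, 11, 16) ((261.0, 203.5), (15.0, 10.0), 90.0)
knob (array([0.4813, 0.2319, 0.0408]), np.float64(0.006719457078989249))
plate ((275.2865905761719, 216.5792694091797), (42.07441711425781, 26.72443199157715), 83.6598129272461)
[((np.int32(284), np.int32(195)), array([0.578 , 0.2148])), ((np.int32(261), np.int32(198)), array([0.5692, 0.2789])), ((np.int32(263), np.int32(223)), array([0.4993, 0.2713])), ((np.int32(268), np.int32(225)), array([0.4939, 0.2574])), ((np.int32(270), np.int32(238)), array([0.4582, 0.251 ])), ((np.int32(285), np.int32(236)), array([0.4639, 0.2099])), ((np.int32(284), np.int32(223)), array([0.4997, 0.2133])), ((np.int32(289), np.int32(219)), array([0.5108, 0.1997]))]
foot ((378.80194091796875, 202.05662536621094), (68.92391204833984, 30.284748077392578), 10.619654655456543)
[342.1397 210.5887] [0.537  0.0517]
[347.7208 180.8227] [0.6224 0.0355]
[415.4642 193.5246] [ 0.5869 -0.156 ]
[409.8831 223.2906] [ 0.5023 -0.1376]
white ((379.14337158203125, 200.40188598632812), (64.68527221679688, 14.497364044189453), 10.619654655456543)
[346.0189 201.566 ] [0.5592 0.0424]
[348.6906 187.317 ] [0.5992 0.0348]
[412.2679 199.2377] [ 0.5667 -0.1406]
[409.5962 213.4868] [ 0.5271 -0.1319]
[326 232] [0.581  0.0694] [0.5602 0.0386]
[329 239] [0.5699 0.0384] [0.5495 0.0086]
[318 243] [0.5365 0.0372] [0.5172 0.0075]
[347 286] [ 0.502  -0.1381] [ 0.4839 -0.162 ]
[379 278] [ 0.5808 -0.1515] [ 0.5601 -0.175 ]
[374 265] [ 0.6011 -0.1065] [ 0.5797 -0.1315]
[367 262] [ 0.594  -0.0887] [ 0.5728 -0.1143]
[342 231] [0.6194 0.0526] [0.5973 0.0224]
[336 229] [0.6113 0.0684] [0.5895 0.0376]
```

Emit:
step_arm(
  moves=[
    [[-35,-16,0],[0,0,0.1],50],
    [[-75,-34,0],[0,0,0.22],50],
    [[-112,-50,0],[0,0,0.34],50],
    [[-150,-68,0],[0,0,0.46],50],
    [[-187,-85,0],[0,0,0.58],50],
    [[-225,-102,0],[0,0,0.7],50],
    [[-262,-119,0],[0,0,0.82],50],
    [[-300,-136,0],[0,0,0.94],50],
  ],
)

```text
clock: 0.77
tcp_pos: [0.3974, 0.3528, 0.2311]
orientation: [-0.0, 0.56, 0.829, -0.0]
wrist_force: [0.3, -0.8, 0.2]
finger_gap: 0.0502
grip_force: 0.0
```

```bash
cat > d.py <<'E'
import sys
from h import *
from scipy.spatial.transform import Rotation as R
def delta(P,yaw):
    s=telemetry.get_state();q=s["orientation"];r=R.from_quat([q[1],q[2],q[3],q[0]])
    t=R.from_euler("z",yaw)*R.from_matrix(np.c_[[0,1,0],[1,0,0],[0,0,-1]])   # tool y at angle yaw, tool down
    yw=r.apply([0,1,0]);print("t",round(s["clock"],2),"tcp",s["tcp_pos"].round(4),"yaw",round(np.arctan2(yw[1],yw[0]),4),"F",s["wrist_force"].round(1),"M",s["ft_torque"].round(2),"gap",round(s["finger_gap"],4),"q6",round(s["joint_pos"][5],2))
    print("shift mm",(r.inv().apply(np.array(P)-s["tcp_pos"])*1e3).round(1),"rot",(r.inv()*t).as_rotvec().round(4))
if __name__=="__main__":
    a=[float(v) for v in sys.argv[1:]];delta(a[:3],a[3])
E
python3 d.py .538 .241 .12 .12
```

```text
t 0.77 tcp [0.3974 0.3528 0.2311] yaw 0.3832 F [ 0.3 -0.8  0.2] M [ 0.05 -0.02  0.  ] gap 0.0502 q6 1.76
shift mm [-156.3   88.7  111. ] rot [-0.0005 -0.      0.2632]
```

Emit:
step_arm(
  moves=[
    [[-32,18,10],[0,0,0.08],50],
    [[-65,37,30],[0,0,0.16],50],
    [[-98,55,50],[0,0,0.22],50],
    [[-130,74,75],[0,0,0.263],50],
    [[-156,88,100],[0,0,0.263],50],
    [[-156.3,88.7,111],[0,0,0.263],50],
    [[-156.3,88.7,111],[0,0,0.263],50],
    [[-156.3,88.7,111],[0,0,0.263],50],
  ],
)

```text
clock: 1.43
tcp_pos: [0.5367, 0.2428, 0.1191]
orientation: [-0.001, 0.662, 0.75, -0.001]
wrist_force: [-0.0, -0.1, -0.3]
finger_gap: 0.0497
grip_force: 0.0
```

```bash
python3 d.py .538 .241 .032 .12
python3 - <<'E'
from h import *
t=grab("top","pics/t1.png");s=grab("scene","pics/s1.png")
t=cv2.imread("pics/t1.png");s=cv2.imread("pics/s1.png")
A=cv2.resize(t[180:250,240:310],(400,400),interpolation=cv2.INTER_CUBIC)
B=cv2.resize(s[155:225,240:310],(400,400),interpolation=cv2.INTER_CUBIC)
cv2.imwrite("pics/c1.png",np.hstack([A,B]))
E
```

```text
t 1.43 tcp [0.5367 0.2428 0.1191] yaw 0.1251 F [-0.  -0.1 -0.3] M [-0.02 -0.03 -0.02] gap 0.0497 q6 1.73
shift mm [-2.   1.3 87.1] rot [-0.0035  0.0002  0.0051]
```

View pics/c1.png

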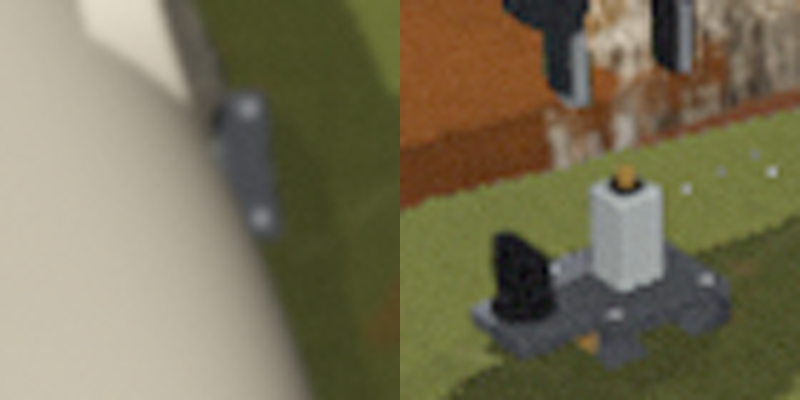

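The fingers straddle the post: tips at scene ~(270,172) and (289,166), stud at (279,186). The top view is blocked by the arm. Descending.

Emit:
step_arm(
  moves=[
    [[-1,0.7,25],[0,0,0],50],
    [[-2,1.3,50],[0,0,0],50],
    [[-2,1.3,70],[0,0,0],50],
    [[-2,1.3,80],[0,0,0],50],
    [[-2,1.3,87],[0,0,0],50],
    [[-2,1.3,87],[0,0,0],50],
    [[-2,1.3,87],[0,0,0],35],
    [[-2,1.3,87],[0,0,0],30],
  ],
  grip_force=30,
)

```text
clock: 2.2
tcp_pos: [0.5397, 0.2422, 0.0349]
orientation: [0.0, 0.661, 0.75, 0.001]
wrist_force: [-2.0, 0.4, 0.6]
finger_gap: 0.0301
grip_force: 0.8
```

Emit:
step_arm(
  moves=[
    [[0,0,0],[0,0,0],20],
    [[0,0,0],[0,0,0],15],
    [[0,0,0],[0,0,0],15],
    [[0,0,0],[0,0,0],15],
    [[0,0,0],[0,0,0],15],
    [[0,0,0],[0,0,0],15],
  ],
  grip_force=60,
)

```text
clock: 2.7
tcp_pos: [0.5387, 0.242, 0.0348]
orientation: [-0.0, 0.661, 0.75, 0.0]
wrist_force: [-5.3, 0.1, 6.4]
finger_gap: 0.0253
grip_force: 60.5
```

```bash
python3 d.py .538 .241 .032 .12
```

```text
t 2.7 tcp [0.5387 0.242  0.0348] yaw 0.1265 F [-5.3  0.1  6.4] M [0.05 0.9  0.01] gap 0.0253 q6 1.73
shift mm [-0.9 -0.9  2.8] rot [-0.0001 -0.0009  0.0065]
```

Emit:
step_arm(
  moves=[
    [[0,0,-4],[0,0,0],15],
    [[0,0,-12],[0,0,0],15],
    [[0,0,-25],[0,0,0],15],
    [[0,0,-40],[0,0,0],15],
    [[0,0,-55],[0,0,0],15],
    [[0,0,-60],[0,0,0],15],
    [[0,0,-60],[0,0,0],15],
    [[0,0,-60],[0,0,0],15],
  ],
  grip_force=80,
)

```text
clock: 3.37
tcp_pos: [0.5395, 0.2416, 0.0934]
orientation: [0.0, 0.661, 0.75, 0.0]
wrist_force: [-0.9, 0.4, -4.8]
finger_gap: 0.0251
grip_force: 79.1
```

```bash
python3 - <<'E'
from h import *
np.set_printoptions(precision=4,suppress=True)
yaw=-1.753
for n in("top","scene"):
    im=cv2.imread(f"pics/{n}0.png");sat=im.astype(np.float32)
    S=cv2.cvtColor(im,cv2.COLOR_BGR2HSV)[...,1].astype(np.float32);B=im[...,0].astype(np.float32)
    c=np.array([.560,-.055]);u=np.array([np.cos(yaw),np.sin(yaw)]);v=np.array([-u[1],u[0]])
    L=[]
    for x in np.arange(-.07,.056,.01):
        ys=np.arange(-.032,.032,.0005);P=[proj(n,[*(c+x*u+y*v),.032]) for y in ys];P=np.array(P,np.float32)
        pr=cv2.remap(B,P[:,0].reshape(1,-1),P[:,1].reshape(1,-1),cv2.INTER_LINEAR)[0]
        g=np.gradient(cv2.GaussianBlur(pr.reshape(1,-1),(0,0),3)[0]);k=len(ys)//2
        L.append((x,ys[np.argmax(g[:k])],ys[k+np.argmin(g[k:])]))
    L=np.array(L);print(n);print(L[::3]*1e3)
    for j in(1,2):
        p=np.polyfit(L[:,0],L[:,j],1);print("edge",j,"slope",p[0],"off mm",p[1]*1e3)
E
python3 d.py .588 .0975 .095 -.1815
```

```text
top
[[-70.  -18.   22. ]
 [-40.  -18.   22. ]
 [-10.  -18.   22.5]
 [ 20.  -18.   22. ]
 [ 50.  -18.5  22. ]]
edge 1 slope -0.002472527472527622 off mm -18.217032967032964
edge 2 slope -0.0005494505494504378 off mm 22.032967032967083
t 3.37 tcp [0.5395 0.2416 0.0934] yaw 0.1259 F [-0.9  0.4 -4.8] M [ 0.02  0.02 -0.05] gap 0.0251 q6 1.73
shift mm [-149.1   30.    -1.6] rot [ 7.000e-04 -2.000e-04  3.074e-01]Traceback (most recent call last):
  File "<stdin>", line 10, in <module>
  File "h.py", line 14, in proj
    p=imaging.camera_params(n);K=np.array(p["camera_matrix"]);T=np.array(p["pose"])
ValueError: time passes only in moves, steps and waits
```

```bash
python3 - <<'E'
import re
s=open("h.py").read()
s=s.replace("def grab","import os,pickle\nif not os.path.exists('cp.pkl'):\n    pickle.dump({n:imaging.camera_params(n) for n in('top','scene')},open('cp.pkl','wb'))\nCP=pickle.load(open('cp.pkl','rb'))\ndef grab",1).replace("p=imaging.camera_params(n);","p=CP[n];")
open("h.py","w").write(s)
E
cat > rail.py <<'E'
from h import *
np.set_printoptions(precision=4,suppress=True)
def edges(n,im,c,yaw,xs,z,hw=.032):
    B=im[...,0].astype(np.float32);u=np.array([np.cos(yaw),np.sin(yaw)]);v=np.array([-u[1],u[0]]);L=[]
    for x in xs:
        ys=np.arange(-hw,hw,.0005);P=np.array([proj(n,[*(c+x*u+y*v),z]) for y in ys],np.float32)
        pr=cv2.remap(B,P[:,0].reshape(1,-1),P[:,1].reshape(1,-1),cv2.INTER_LINEAR)
        g=np.gradient(cv2.GaussianBlur(pr,(0,0),3)[0]);k=len(ys)//2
        L.append((x,ys[np.argmax(g[:k])],ys[k+np.argmin(g[k:])]))
    return np.array(L)
if __name__=="__main__":
    for n in("top","scene"):
        L=edges(n,cv2.imread(f"pics/{n}0.png"),np.array([.5619,-.0553]),-1.7545,np.arange(-.07,.056,.01),.032)
        print(n);print(L[::3]*1e3)
        for j in(1,2):
            p=np.polyfit(L[:,0],L[:,j],1);print("edge",j,"slope",p[0],"off mm",p[1]*1e3)
E
python3 rail.py
```

```text
top
[[-70.  -20.   20. ]
 [-40.  -20.   20. ]
 [-10.  -20.   20.5]
 [ 20.  -20.   20.5]
 [ 50.  -20.5  20. ]]
edge 1 slope -0.001098901098901256 off mm -20.164835164835157
edge 2 slope 0.0021978021978024303 off mm 20.175824175824232
scene
[[-70.  -21.5  21. ]
 [-40.  -21.5  22. ]
 [-10.  -21.5  22.5]
 [ 20.  -21.5  22.5]
 [ 50.  -21.5  22.5]]
edge 1 slope 0.001373626373626231 off mm -21.524725274725267
edge 2 slope 0.010164835164835469 off mm 22.255494505494557
```

```bash
python3 d.py .5893 .0922 .09 -.1837
```

```text
t 3.37 tcp [0.5395 0.2416 0.0934] yaw 0.1259 F [-0.9  0.4 -4.8] M [ 0.02  0.02 -0.05] gap 0.0251 q6 1.73
shift mm [-154.5   30.6    3.4] rot [ 7.000e-04 -2.000e-04  3.096e-01]
```

Emit:
step_arm(
  moves=[
    [[-15,3,0],[0,0,0.03],15],
    [[-40,8,0],[0,0,0.08],15],
    [[-65,13,0],[0,0,0.13],15],
    [[-90,18,0],[0,0,0.18],15],
    [[-115,23,1],[0,0,0.23],15],
    [[-138,27.5,2],[0,0,0.28],15],
    [[-150,30,3],[0,0,0.305],15],
    [[-154.5,30.6,3.4],[0,0,0.31],15],
  ],
)

```text
clock: 4.03
tcp_pos: [0.5891, 0.0902, 0.0886]
orientation: [-0.0, 0.77, 0.638, -0.001]
wrist_force: [-0.4, 1.5, -5.2]
finger_gap: 0.0251
grip_force: 78.9
```

Emit:
step_arm(
  moves=[
    [[0,0,10],[0,0,0],15],
    [[0,0,20],[0,0,0],15],
    [[0,0,25],[0,0,0],15],
    [[0,0,25],[0,0,0],15],
    [[0,0,25],[0,0,0],15],
  ],
)

```text
clock: 4.45
tcp_pos: [0.5879, 0.0933, 0.0639]
orientation: [-0.001, 0.768, 0.64, -0.001]
wrist_force: [0.1, -0.5, -6.1]
finger_gap: 0.0249
grip_force: 78.9
```

```bash
python3 d.py .5893 .0922 .054 -.1837
python3 - <<'E'
from h import *
grab("top","pics/t2.png");grab("scene","pics/s2.png")
t=cv2.imread("pics/t2.png");s=cv2.imread("pics/s2.png")
A=cv2.resize(t[160:260,300:420],(480,400),interpolation=cv2.INTER_CUBIC)
B=cv2.resize(s[195:275,275:371],(480,400),interpolation=cv2.INTER_CUBIC)
cv2.imwrite("pics/c2.png",np.vstack([A,B])[:600] if 0 else np.hstack([A[:, :320],B]))
E
```

```text
t 4.45 tcp [0.5879 0.0933 0.0639] yaw -0.1822 F [ 0.1 -0.5 -6.1] M [ 0.   -0.09 -0.03] gap 0.0249 q6 1.78
shift mm [-0.8  1.6  9.9] rot [-0.0022  0.0002  0.0015]
```

View pics/c2.png

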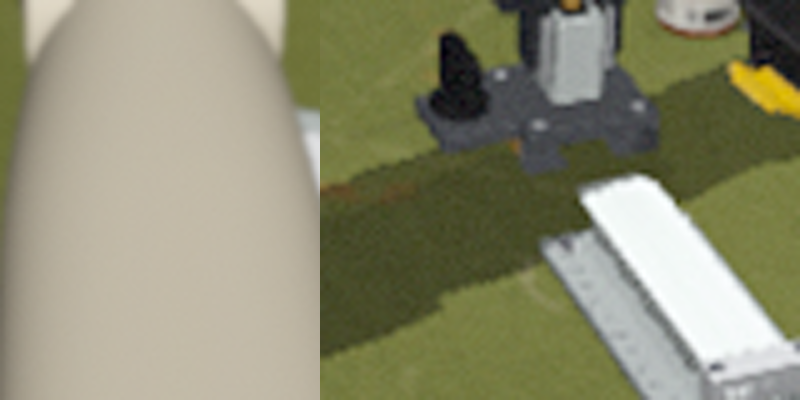

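Run:
```python
from h import *
im=cv2.imread("pics/s2.png");g=im.min(2).astype(float)
c=np.array([.5619,-.0553]);u=np.array([np.cos(-1.7545),np.sin(-1.7545)]);v=np.array([-u[1],u[0]])
for x,y in((319,220),(338,216),(311,210)):
    w=np.clip(g[y-4:y+5,x-4:x+5]-110,0,None);Y,X=np.mgrid[y-4:y+5,x-4:x+5];p=((w*X).sum()/w.sum(),(w*Y).sum()/w.sum())
    P=onz("scene",p,.0525);d=P[:2]-c;print(p,P,"rail x,y mm",d@u*1e3,d@v*1e3)
s=telemetry.get_state()["tcp_pos"];d=s[:2]-c;print(d@u,d@v)
```

```text
(np.float64(318.375), np.float64(219.56944444444446)) [0.55712448 0.07013743 0.0525    ] rail x,y mm -122.4544485800799 -27.609095530827616
(np.float64(338.2758620689655), np.float64(215.81034482758622)) [0.61068331 0.06019335 0.0525    ] rail x,y mm -122.46139443375085 26.865051956195682
(np.float64(310.63829787234044), np.float64(209.48936170212767)) [0.56635235 0.12250015 0.0525    ] rail x,y mm -175.6217827275138 -28.10170404217064
-0.150761286896495 -0.0003951797409817688
```

Emit:
step_arm(
  moves=[
    [[0,0.4,5],[0,0,0],15],
    [[0,0.4,10],[0,0,0],15],
    [[-1,0.4,10],[0,0,0],15],
    [[-2,0.4,10],[0,0,0],15],
  ],
)

```text
clock: 4.88
tcp_pos: [0.5886, 0.0901, 0.0544]
orientation: [-0.0, 0.769, 0.639, -0.0]
wrist_force: [0.1, -0.0, -5.1]
finger_gap: 0.025
grip_force: 78.9
```

```bash
cat > f.py <<'E'
from h import *
from scipy.spatial.transform import Rotation as R
c=np.array([.5619,-.0553]);u=np.array([np.cos(-1.7545),np.sin(-1.7545)]);v=np.array([-u[1],u[0]])
s=telemetry.get_state();d=s["tcp_pos"][:2]-c;F=s["wrist_force"];q=s["orientation"];r=R.from_quat([q[1],q[2],q[3],q[0]]);y=r.apply([0,1,0]);z=r.apply([0,0,1])
print("t %.2f rail x %.1f y %.1f z %.1f | F along %.1f lat %.1f z %.1f"%(s["clock"],d@u*1e3,d@v*1e3,s["tcp_pos"][2]*1e3,F[:2]@u,F[:2]@v,F[2]),"M",s["ft_torque"].round(2),"yaw err %.4f"%(np.arctan2(y[1],y[0])+.1837),"tilt",z[:2].round(4),"gap %.4f"%s["finger_gap"],"q6 %.2f"%s["joint_pos"][5])
E
python3 f.py
```

```text
t 4.88 rail x -147.9 y -0.3 z 54.4 | F along 0.0 lat 0.1 z -5.1 M [ 0.03 -0.02 -0.03] yaw err -0.0002 tilt [-0.0011  0.    ] gap 0.0250 q6 1.77
```

Emit:
step_arm(
  moves=[
    [[-2.5,0.2,0.4],[0,0,0],15],
    [[-5,0.3,0.4],[0,0,0],15],
    [[-8,0.3,0.4],[0,0,0],15],
    [[-11,0.3,0.4],[0,0,0],15],
    [[-13,0.3,0.4],[0,0,0],15],
    [[-15,0.3,0.4],[0,0,0],15],
    [[-17,0.3,0.4],[0,0,0],15],
    [[-18,0.3,0.4],[0,0,0],15],
  ],
)

```text
clock: 5.55
tcp_pos: [0.5861, 0.0721, 0.0545]
orientation: [0.0, 0.769, 0.639, 0.0]
wrist_force: [0.2, 1.2, -4.8]
finger_gap: 0.025
grip_force: 78.9
```

```bash
python3 f.py
```

```text
t 5.55 rail x -129.6 y 0.5 z 54.5 | F along -1.2 lat 0.0 z -4.8 M [-0.01 -0.04 -0.03] yaw err -0.0006 tilt [0.0001 0.    ] gap 0.0250 q6 1.74
```

Emit:
step_arm(
  moves=[
    [[-1,0,0],[0,0,0],15],
    [[-2,0,0],[0,0,0],15],
    [[-3,0,0],[0,0,0],15],
    [[-4,0,0],[0,0,0],15],
    [[-5,0,0],[0,0,0],15],
    [[-6,0,0],[0,0,0],15],
  ],
)

```text
clock: 6.05
tcp_pos: [0.585, 0.0665, 0.0545]
orientation: [-0.0, 0.769, 0.639, 0.0]
wrist_force: [-0.7, -0.2, -4.9]
finger_gap: 0.0252
grip_force: 78.9
```

```bash
python3 f.py
```

```text
t 6.05 rail x -124.0 y 0.5 z 54.5 | F along 0.3 lat -0.7 z -4.9 M [ 0.01  0.01 -0.06] yaw err -0.0002 tilt [0.0001 0.0001] gap 0.0252 q6 1.73
```

Emit:
step_arm(
  moves=[
    [[-1,-0.3,0],[0,0,0],15],
    [[-2,-0.3,0],[0,0,0],15],
    [[-3,-0.3,0],[0,0,0],15],
    [[-4,-0.3,0],[0,0,0],15],
    [[-5,-0.3,0],[0,0,0],15],
    [[-6,-0.3,0],[0,0,0],15],
  ],
)

```text
clock: 6.55
tcp_pos: [0.5836, 0.0606, 0.0545]
orientation: [-0.0, 0.769, 0.639, 0.0]
wrist_force: [-0.2, 0.9, -5.0]
finger_gap: 0.0249
grip_force: 78.9
```

```bash
python3 f.py
```

```text
t 6.55 rail x -117.9 y 0.2 z 54.5 | F along -0.9 lat -0.4 z -5.0 M [ 0.09 -0.    0.01] yaw err -0.0003 tilt [0.     0.0001] gap 0.0249 q6 1.72
```

Emit:
step_arm(
  moves=[
    [[-1,0,0],[0,0,0],15],
    [[-2,0,0],[0,0,0],15],
    [[-3,0,0],[0,0,0],15],
    [[-4,0,0],[0,0,0],15],
    [[-5,0,0],[0,0,0],15],
    [[-6,0,0],[0,0,0],15],
  ],
)

```text
clock: 7.05
tcp_pos: [0.5824, 0.0547, 0.0545]
orientation: [-0.0, 0.769, 0.639, 0.0]
wrist_force: [0.1, 0.6, -5.0]
finger_gap: 0.0249
grip_force: 78.9
```

```bash
python3 f.py
```

```text
t 7.05 rail x -111.9 y 0.1 z 54.5 | F along -0.6 lat -0.0 z -5.0 M [ 0.03  0.06 -0.03] yaw err -0.0003 tilt [-0.0001  0.0001] gap 0.0249 q6 1.71
```

Emit:
step_arm(
  moves=[
    [[-2,0,0],[0,0,0],15],
    [[-4,0,0],[0,0,0],15],
    [[-6,0,0],[0,0,0],15],
    [[-8,0,0],[0,0,0],15],
    [[-10,0,0],[0,0,0],15],
    [[-12,0,0],[0,0,0],15],
    [[-14,0,0],[0,0,0],15],
    [[-16,0,0],[0,0,0],15],
  ],
)

```text
clock: 7.72
tcp_pos: [0.5793, 0.039, 0.0543]
orientation: [-0.0, 0.769, 0.639, -0.0]
wrist_force: [-1.4, 1.5, -6.2]
finger_gap: 0.0248
grip_force: 78.9
```

```bash
python3 f.py
python3 - <<'E'
from h import *
grab("scene","pics/s3.png");s=cv2.imread("pics/s3.png")
cv2.imwrite("pics/c3.png",cv2.resize(s[195:295,290:390],(600,600),interpolation=cv2.INTER_CUBIC))
E
```

```text
t 7.72 rail x -95.9 y -0.1 z 54.3 | F along -1.3 lat -1.6 z -6.2 M [ 0.32  0.21 -0.04] yaw err -0.0003 tilt [-0.0005  0.0004] gap 0.0248 q6 1.68
```

View pics/c3.png

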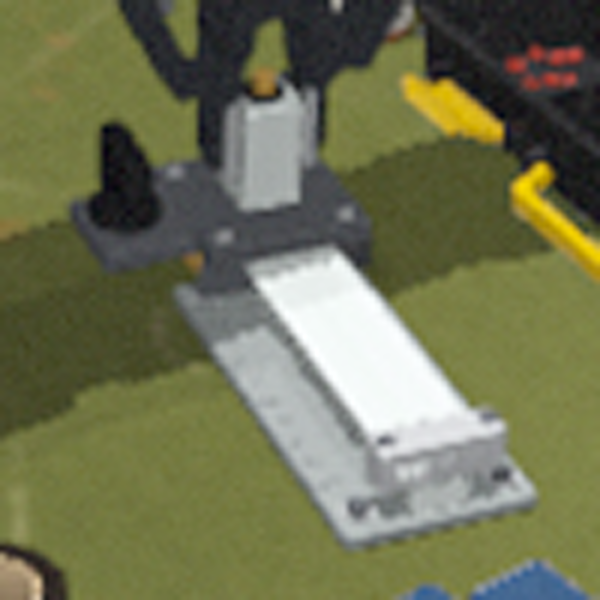

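The carrier is on the nose, with the rail running into its groove at crop (300,260) and forces low. Sliding on, with a slight lowering.

Emit:
step_arm(
  moves=[
    [[-2,0,0.2],[0,0,0],15],
    [[-4,0,0.3],[0,0,0],15],
    [[-6,0,0.3],[0,0,0],15],
    [[-8,0,0.3],[0,0,0],15],
    [[-10,0,0.3],[0,0,0],15],
    [[-12,0,0.3],[0,0,0],15],
    [[-14,0,0.3],[0,0,0],15],
    [[-16,0,0.3],[0,0,0],15],
  ],
)

```text
clock: 8.43
tcp_pos: [0.5765, 0.0232, 0.0541]
orientation: [-0.0, 0.769, 0.639, -0.0]
wrist_force: [-1.9, 1.4, -6.3]
finger_gap: 0.0251
grip_force: 79.0
```

```bash
python3 f.py
```

```text
t 8.43 rail x -79.8 y 0.0 z 54.1 | F along -1.0 lat -2.1 z -6.3 M [ 0.47  0.34 -0.04] yaw err -0.0002 tilt [-0.0002  0.0002] gap 0.0251 q6 1.66
```

Emit:
step_arm(
  moves=[
    [[-2,0,0],[0,0,0],15],
    [[-4,0,0],[0,0,0],15],
    [[-6,0,0],[0,0,0],15],
    [[-8,0,0],[0,0,0],15],
    [[-10,0,0],[0,0,0],15],
    [[-12,0,0],[0,0,0],15],
    [[-14,0,0],[0,0,0],15],
    [[-16,0,0],[0,0,0],15],
  ],
)

```text
clock: 9.1
tcp_pos: [0.5736, 0.0075, 0.0541]
orientation: [-0.0, 0.769, 0.639, 0.0]
wrist_force: [-1.9, 2.8, -6.5]
finger_gap: 0.0253
grip_force: 78.9
```

```bash
python3 f.py
```

```text
t 9.10 rail x -63.9 y 0.0 z 54.1 | F along -2.4 lat -2.4 z -6.5 M [0.54 0.41 0.01] yaw err -0.0002 tilt [-0.0002  0.0002] gap 0.0253 q6 1.63
```

Emit:
step_arm(
  moves=[
    [[-2.5,-0.2,0.2],[0,0,0],15],
    [[-5,-0.3,0.2],[0,0,0],15],
    [[-7.5,-0.3,0.2],[0,0,0],15],
    [[-10,-0.3,0.2],[0,0,0],15],
    [[-12.5,-0.3,0.2],[0,0,0],15],
    [[-15,-0.3,0.2],[0,0,0],15],
    [[-17.5,-0.3,0.2],[0,0,0],15],
    [[-20,-0.3,0.2],[0,0,0],15],
  ],
)

```text
clock: 9.77
tcp_pos: [0.5699, -0.0124, 0.0541]
orientation: [0.0, 0.769, 0.639, 0.0]
wrist_force: [-1.1, 1.4, -5.9]
finger_gap: 0.0248
grip_force: 78.9
```

```bash
python3 f.py
```

```text
t 9.77 rail x -43.7 y 0.0 z 54.1 | F along -1.1 lat -1.3 z -5.9 M [0.36 0.2  0.02] yaw err -0.0004 tilt [ 0.0003 -0.0001] gap 0.0248 q6 1.59
```

Emit:
step_arm(
  moves=[
    [[-2.5,0,0],[0,0,0],15],
    [[-5,0,0],[0,0,0],15],
    [[-7.5,0,0],[0,0,0],15],
    [[-10,0,0],[0,0,0],15],
    [[-12.5,0,0],[0,0,0],15],
    [[-15,0,0],[0,0,0],15],
    [[-17.5,0,0],[0,0,0],15],
    [[-20,0,0],[0,0,0],15],
  ],
)

```text
clock: 10.43
tcp_pos: [0.5662, -0.032, 0.054]
orientation: [0.0, 0.769, 0.639, 0.0]
wrist_force: [0.1, 1.3, -5.8]
finger_gap: 0.0249
grip_force: 78.9
```

```bash
python3 f.py
```

```text
t 10.43 rail x -23.7 y -0.0 z 54.0 | F along -1.3 lat -0.1 z -5.8 M [0.21 0.18 0.01] yaw err -0.0004 tilt [ 0.0003 -0.0001] gap 0.0249 q6 1.56
```

Emit:
step_arm(
  moves=[
    [[-2.5,0,0],[0,0,0],15],
    [[-5,0,0],[0,0,0],15],
    [[-7.5,0,0],[0,0,0],15],
    [[-10,0,0],[0,0,0],15],
    [[-12.5,0,0],[0,0,0],15],
    [[-15,0,0],[0,0,0],15],
    [[-17.5,0,0],[0,0,0],15],
    [[-20,0,0],[0,0,0],15],
  ],
)

```text
clock: 11.1
tcp_pos: [0.5625, -0.0517, 0.054]
orientation: [0.0, 0.769, 0.639, 0.0]
wrist_force: [-1.1, 0.7, -5.4]
finger_gap: 0.0248
grip_force: 78.9
```

Emit:
step_arm(
  moves=[
    [[-2.5,0,0],[0,0,0],15],
    [[-5,0,0],[0,0,0],15],
    [[-7.5,0,0],[0,0,0],15],
    [[-10,0,0],[0,0,0],15],
    [[-12.5,0,0],[0,0,0],15],
    [[-15,0,0],[0,0,0],15],
    [[-17,0,0],[0,0,0],15],
    [[-18,0,0],[0,0,0],15],
  ],
)

```text
clock: 11.77
tcp_pos: [0.5592, -0.0694, 0.054]
orientation: [0.0, 0.769, 0.639, 0.0]
wrist_force: [-0.7, -0.5, -5.5]
finger_gap: 0.0251
grip_force: 78.9
```

```bash
python3 f.py
```

```text
t 11.77 rail x 14.4 y -0.0 z 54.0 | F along 0.6 lat -0.6 z -5.5 M [0.03 0.01 0.02] yaw err -0.0006 tilt [ 0.0002 -0.0001] gap 0.0251 q6 1.49
```

Emit:
step_arm(
  moves=[
    [[-1,0,0],[0,0,0],15],
    [[-2,0,0],[0,0,0],15],
    [[-3,0,0],[0,0,0],15],
    [[-4,0,0],[0,0,0],15],
    [[-5,0,0],[0,0,0],15],
    [[-6,0,0],[0,0,0],15],
    [[-7,0,0],[0,0,0],15],
    [[-8,0,0],[0,0,0],15],
  ],
)

```text
clock: 12.43
tcp_pos: [0.5577, -0.077, 0.054]
orientation: [-0.0, 0.769, 0.639, 0.0]
wrist_force: [0.3, -0.1, -4.5]
finger_gap: 0.0247
grip_force: 78.9
```

```bash
python3 f.py
```

```text
t 12.43 rail x 22.1 y -0.2 z 54.0 | F along 0.0 lat 0.3 z -4.5 M [ 0.03 -0.01  0.  ] yaw err -0.0003 tilt [0.     0.0001] gap 0.0247 q6 1.47
```

Emit:
step_arm(
  moves=[
    [[-1,0,0],[0,0,0],15],
    [[-2,0,0],[0,0,0],15],
    [[-3,0,0],[0,0,0],15],
    [[-4,0,0],[0,0,0],15],
    [[-5,0,0],[0,0,0],15],
    [[-6,0,0],[0,0,0],15],
    [[-7,0,0],[0,0,0],15],
    [[-7.5,0,0],[0,0,0],15],
  ],
)

```text
clock: 13.1
tcp_pos: [0.5563, -0.0844, 0.054]
orientation: [0.0, 0.769, 0.639, 0.0]
wrist_force: [0.2, 0.5, -5.0]
finger_gap: 0.0252
grip_force: 78.9
```

```bash
python3 f.py
```

```text
t 13.10 rail x 29.7 y -0.2 z 54.0 | F along -0.6 lat 0.1 z -5.0 M [-0.04 -0.04 -0.04] yaw err -0.0004 tilt [0. 0.] gap 0.0252 q6 1.46
```

Emit:
step_arm(
  moves=[
    [[-0.4,0,0],[0,0,0],15],
    [[-0.8,0,0],[0,0,0],15],
    [[-1.2,0,0],[0,0,0],15],
    [[-1.6,0,0],[0,0,0],15],
    [[-2,0,0],[0,0,0],15],
    [[-2.4,0,0],[0,0,0],15],
  ],
)

```text
clock: 13.6
tcp_pos: [0.5559, -0.0866, 0.054]
orientation: [0.0, 0.769, 0.639, 0.0]
wrist_force: [0.1, 0.6, -4.8]
finger_gap: 0.0248
grip_force: 78.9
```

```bash
python3 f.py
```

```text
t 13.60 rail x 31.9 y -0.1 z 54.0 | F along -0.6 lat -0.0 z -4.8 M [ 0.02  0.02 -0.  ] yaw err -0.0002 tilt [0.0001 0.0001] gap 0.0248 q6 1.46
```

Emit:
step_arm(
  moves=[
    [[-0.4,0,0],[0,0,0],15],
    [[-0.8,0,0],[0,0,0],15],
    [[-1.2,0,0],[0,0,0],15],
    [[-1.6,0,0],[0,0,0],15],
  ],
)

```text
clock: 13.93
tcp_pos: [0.5558, -0.087, 0.0541]
orientation: [-0.001, 0.769, 0.639, 0.001]
wrist_force: [0.1, 6.2, -1.8]
finger_gap: 0.0251
grip_force: 79.1
```

```bash
python3 f.py
```

```text
t 13.93 rail x 32.3 y -0.2 z 54.1 | F along -6.2 lat -1.0 z -1.8 M [ 1.37 -0.2   0.01] yaw err 0.0005 tilt [0.0007 0.0026] gap 0.0251 q6 1.45
```

Emit:
step_arm(
  moves=[
    [[-0.4,0,0],[0,0,0],15],
    [[-0.8,0,0],[0,0,0],15],
    [[-1.2,0,0],[0,0,0],15],
  ],
)

```text
clock: 14.18
tcp_pos: [0.5557, -0.0871, 0.0542]
orientation: [-0.001, 0.769, 0.64, 0.002]
wrist_force: [0.8, 10.5, -2.2]
finger_gap: 0.0252
grip_force: 79.4
```

```bash
python3 f.py
```

```text
t 14.18 rail x 32.4 y -0.3 z 54.2 | F along -10.5 lat -1.1 z -2.2 M [ 2.03 -0.32 -0.04] yaw err 0.0012 tilt [0.0012 0.0047] gap 0.0252 q6 1.45
```

Emit:
step_arm(
  moves=[
    [[0.8,0,0],[0,0,0],15],
    [[1.5,0,0],[0,0,0],15],
    [[1.8,0,0],[0,0,0],15],
  ],
)

```text
clock: 14.43
tcp_pos: [0.5558, -0.0869, 0.054]
orientation: [-0.0, 0.769, 0.639, 0.0]
wrist_force: [0.8, 3.5, -4.1]
finger_gap: 0.0251
grip_force: 79.3
```

```bash
python3 f.py
```

```text
t 14.43 rail x 32.2 y -0.2 z 54.0 | F along -3.5 lat 0.1 z -4.1 M [ 0.89 -0.11 -0.02] yaw err 0.0004 tilt [0.0002 0.001 ] gap 0.0251 q6 1.46
```

Emit:
step_arm(
  moves=[
    [[0,0,0],[0,0,0],28],
    [[0,0,0],[0,0,0],34],
    [[0,0,0],[0,0,0],42],
    [[0,0,0],[0,0,0],50],
    [[0,0,0],[0,0,0],50],
  ],
  grip_force=20,
)

```text
clock: 14.85
tcp_pos: [0.556, -0.0881, 0.0544]
orientation: [0.0, 0.769, 0.639, 0.0]
wrist_force: [-0.4, -0.2, 0.5]
finger_gap: 0.05
grip_force: 0.0
```

```bash
python3 f.py
```

```text
t 14.85 rail x 33.4 y 0.2 z 54.4 | F along 0.3 lat -0.4 z 0.5 M [ 0.    0.03 -0.02] yaw err -0.0008 tilt [ 0.0008 -0.0006] gap 0.0500 q6 1.46
```

Emit:
step_arm(
  moves=[
    [[0,0,-20],[0,0,0],50],
    [[0,0,-45],[0,0,0],50],
    [[0,0,-62],[0,0,0],40],
    [[0,-10,-66],[0,0,0],34],
    [[-0.5,-30,-66],[0,0,0],34],
    [[-0.7,-50,-66],[0,0,0],34],
    [[-0.7,-60,-66],[0,0,0],34],
    [[-0.7,-60,-66],[0,0,0],34],
  ],
)

```text
clock: 15.52
tcp_pos: [0.4935, -0.0765, 0.1193]
orientation: [-0.001, 0.769, 0.639, -0.001]
wrist_force: [0.0, 0.5, 0.3]
finger_gap: 0.0339
grip_force: 0.0
```

Emit:
step_arm(
  moves=[
    [[0,0,0],[0,0,0],34],
    [[0,0,0],[0,0,0],34],
  ],
)

```text
clock: 15.68
tcp_pos: [0.4975, -0.0777, 0.12]
orientation: [0.001, 0.769, 0.639, 0.0]
wrist_force: [0.1, 0.3, -0.4]
finger_gap: 0.0341
grip_force: 0.0
```

```bash
python3 f.py
python3 - <<'E'
from m import *
im=grab("scene","pics/s4.png");im=im[:,:,::-1]
c=np.array([.5619,-.0553]);u=np.array([np.cos(-1.7545),np.sin(-1.7545)]);v=np.array([-u[1],u[0]])
print("pred knob px",proj("scene",[*(c+.034*u-.06*v),.067]),"stud",proj("scene",[*(c+.034*u),.098]))
x0,y0=290,190
cv2.imwrite("pics/c4.png",cv2.resize(im[y0:y0+100,x0:x0+100],(600,600),interpolation=cv2.INTER_CUBIC))
E
```

```text
t 15.68 rail x 33.8 y -59.2 z 120.0 | F along -0.3 lat 0.0 z -0.4 M [ 0.    0.06 -0.03] yaw err -0.0005 tilt [ 0.0013 -0.0003] gap 0.0341 q6 1.44
pred knob px [330.86466411 251.13668816] stud [356.01600857 234.52966762]
```

View pics/c4.png

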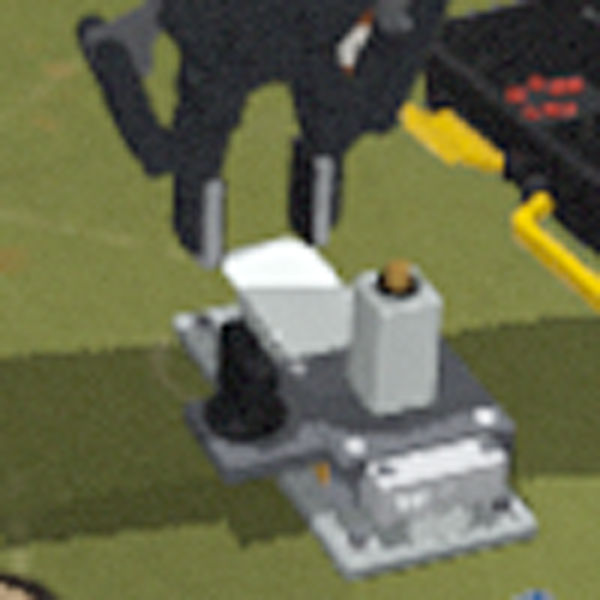

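The carrier sits against the stop, with the knob bar at scene (331,252) and the stud at (356,236), as predicted. The fingers are above the knob. Descending.

Emit:
step_arm(
  moves=[
    [[0,0,20],[0,0,0],34],
    [[0,0,40],[0,0,0],34],
    [[0,0,52],[0,0,0],34],
    [[0,0,60],[0,0,0],34],
    [[0,0,64],[0,0,0],34],
    [[0,0,64.5],[0,0,0],34],
    [[0,0,64.5],[0,0,0],34],
  ],
)

```text
clock: 16.32
tcp_pos: [0.4971, -0.0775, 0.0557]
orientation: [0.0, 0.769, 0.639, 0.0]
wrist_force: [1.1, -0.8, -0.7]
finger_gap: 0.0343
grip_force: 0.0
```

```bash
python3 f.py
```

```text
t 16.32 rail x 33.7 y -59.6 z 55.7 | F along 0.6 lat 1.2 z -0.7 M [ 0.07  0.02 -0.04] yaw err -0.0003 tilt [ 0.0004 -0.    ] gap 0.0343 q6 1.44
```

Emit:
step_arm(
  moves=[
    [[0,0,0],[0,0,0],26],
    [[0,0,0],[0,0,0],20],
    [[0,0,0],[0,0,0],14],
    [[0,0,0],[0,0,0],10],
    [[0,0,0],[0,0,0],6],
    [[0,0,0],[0,0,0],6],
    [[0,0,0],[0,0,0],6],
  ],
  grip_force=40,
)

```text
clock: 16.9
tcp_pos: [0.4968, -0.0776, 0.0561]
orientation: [0.0, 0.769, 0.639, 0.0]
wrist_force: [-3.0, -1.1, 6.5]
finger_gap: 0.0114
grip_force: 40.0
```

```bash
python3 f.py
```

```text
t 16.90 rail x 33.8 y -60.0 z 56.1 | F along 1.6 lat -2.7 z 6.5 M [-0.09  0.43 -0.2 ] yaw err -0.0007 tilt [ 0.0007 -0.0005] gap 0.0114 q6 1.44
```

Emit:
step_arm(
  moves=[
    [[0,0,0],[0,0,0.05],6],
    [[0,0,0],[0,0,0.1],6],
    [[0,0,0],[0,0,0.15],6],
    [[0,0,0],[0,0,0.2],6],
    [[0,0,0],[0,0,0.2],6],
  ],
)

```text
clock: 17.32
tcp_pos: [0.4963, -0.0771, 0.0562]
orientation: [-0.0, 0.829, 0.559, 0.0]
wrist_force: [-2.9, 0.3, 8.0]
finger_gap: 0.0114
grip_force: 40.2
```

```bash
python3 f.py
```

```text
t 17.32 rail x 33.4 y -60.5 z 56.2 | F along 0.2 lat -2.9 z 8.0 M [0.14 0.7  0.06] yaw err -0.2016 tilt [-0.      0.0003] gap 0.0114 q6 1.64
```

Emit:
step_arm(
  moves=[
    [[0,0,0],[0,0,0.05],6],
    [[0,0,0],[0,0,0.1],6],
    [[0,0,0],[0,0,0.1],6],
    [[0,0,0],[0,0,0.1],6],
  ],
)

```text
clock: 17.65
tcp_pos: [0.4959, -0.077, 0.0561]
orientation: [-0.0, 0.856, 0.517, -0.0]
wrist_force: [-4.0, 1.7, 8.4]
finger_gap: 0.0114
grip_force: 40.3
```

```bash
python3 f.py
```

```text
t 17.65 rail x 33.4 y -60.9 z 56.1 | F along -0.9 lat -4.2 z 8.4 M [0.16 0.89 0.02] yaw err -0.2999 tilt [-0.0007  0.0004] gap 0.0114 q6 1.74
```

Emit:
step_arm(
  moves=[
    [[0,0,0],[0,0,0.05],6],
    [[0,0,0],[0,0,0.1],6],
    [[0,0,0],[0,0,0.1],6],
    [[0,0,0],[0,0,0.1],6],
  ],
)

```text
clock: 17.98
tcp_pos: [0.4956, -0.0769, 0.0561]
orientation: [-0.001, 0.881, 0.474, -0.0]
wrist_force: [-7.1, 1.2, 9.1]
finger_gap: 0.0116
grip_force: 40.5
```

```bash
python3 f.py
```

```text
t 17.98 rail x 33.4 y -61.3 z 56.1 | F along 0.1 lat -7.2 z 9.1 M [0.23 1.07 0.03] yaw err -0.4000 tilt [-0.0014  0.0005] gap 0.0116 q6 1.84
```

Emit:
step_arm(
  moves=[
    [[0,0,0],[0,0,0.05],6],
    [[0,0,0],[0,0,0.1],6],
    [[0,0,0],[0,0,0.1],6],
    [[0,0,0],[0,0,0.1],6],
  ],
)

```text
clock: 18.32
tcp_pos: [0.4953, -0.0769, 0.0561]
orientation: [-0.001, 0.903, 0.429, -0.001]
wrist_force: [-6.6, 0.4, 10.6]
finger_gap: 0.0111
grip_force: 40.6
```

```bash
python3 f.py
```

```text
t 18.32 rail x 33.4 y -61.6 z 56.1 | F along 0.8 lat -6.5 z 10.6 M [0.22 1.23 0.02] yaw err -0.4999 tilt [-0.0019  0.0004] gap 0.0111 q6 1.94
```

```bash
python3 - <<'E'
from h import *
im=grab("scene","pics/s5.png")[:,:,::-1]
a=cv2.imread("pics/s4.png")
x0,y0=300,200
f=lambda m:cv2.resize(m[y0:y0+100,x0:x0+80],(400,500),interpolation=cv2.INTER_CUBIC)
cv2.imwrite("pics/c5.png",np.hstack([f(cv2.imread("pics/s4.png")) if a is not None else f(im),f(im)]))
# stud / near plate shift
for n in("s4","s5"):
    m=cv2.imread(f"pics/{n}.png");H=cv2.cvtColor(m,cv2.COLOR_BGR2HSV);k=(H[...,0]>8)&(H[...,0]<28)&(H[...,1]>90)&(H[...,2]>90)
    ys,xs=np.nonzero(k[225:245,345:368]);print(xs.mean()+345,ys.mean()+225,len(xs))
E
ls pics
```

```text
355.8 235.2 20
355.2105263157895 235.6315789473684 19
c0.png
c1.png
c2.png
c3.png
c4.png
c5.png
s1.png
s2.png
s3.png
s4.png
s5.png
scene0.png
t1.png
t2.png
top0.png
```

View pics/c5.png

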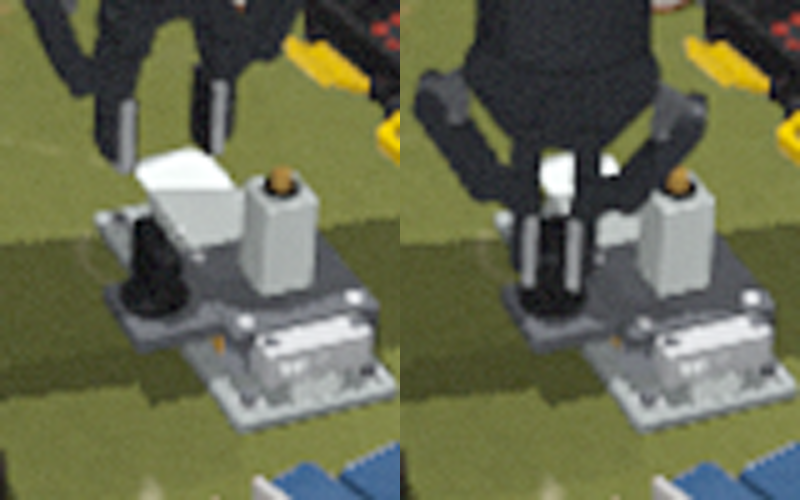

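The carrier is still against the stop. The fingers hold the bar, and the stud has moved from scene (355.8,235.2) to (355.2,235.6), so the carrier is being drawn sideways. I'll follow it with the hand to unload it, then feel.

Emit:
step_arm(
  moves=[
    [[-0.4,-0.7,-0.5],[0,0,0],6],
    [[-0.7,-1.3,-1],[0,0,0],6],
    [[-0.7,-1.3,-1],[0,0,0],6],
    [[-0.7,-1.3,-1],[0,0,0],6],
  ],
)

```text
clock: 18.7
tcp_pos: [0.4951, -0.077, 0.0563]
orientation: [-0.0, 0.903, 0.429, -0.0]
wrist_force: [-0.7, -0.1, -0.3]
finger_gap: 0.0113
grip_force: 39.5
```

```bash
python3 f.py
```

```text
t 18.70 rail x 33.6 y -61.7 z 56.3 | F along 0.2 lat -0.7 z -0.3 M [-0.1   0.12  0.25] yaw err -0.5000 tilt [-0.0001  0.0001] gap 0.0113 q6 1.94
```

Emit:
step_arm(
  moves=[
    [[0,0,0],[0,0,0.05],6],
    [[0,0,0],[0,0,0.05],6],
    [[0,0,0],[0,0,0.05],6],
  ],
)

```text
clock: 18.95
tcp_pos: [0.4951, -0.0771, 0.0564]
orientation: [-0.0, 0.914, 0.407, -0.0]
wrist_force: [-1.4, -0.5, 0.4]
finger_gap: 0.0113
grip_force: 39.5
```

```bash
python3 f.py
```

```text
t 18.95 rail x 33.6 y -61.7 z 56.4 | F along 0.7 lat -1.3 z 0.4 M [-0.13  0.21 -0.02] yaw err -0.5495 tilt [-0.0002  0.0001] gap 0.0113 q6 1.99
```

Emit:
step_arm(
  moves=[
    [[0,0,0],[0,0,0.05],6],
    [[0,0,0],[0,0,0.05],6],
    [[0,0,0],[0,0,0.05],6],
  ],
)

```text
clock: 19.2
tcp_pos: [0.4951, -0.077, 0.0564]
orientation: [-0.0, 0.923, 0.384, -0.0]
wrist_force: [-0.1, -0.1, 0.5]
finger_gap: 0.0116
grip_force: 39.5
```

```bash
python3 f.py
```

```text
t 19.20 rail x 33.6 y -61.7 z 56.4 | F along 0.1 lat -0.1 z 0.5 M [-0.17  0.21  0.07] yaw err -0.5987 tilt [-0.0001  0.0001] gap 0.0116 q6 2.04
```

Emit:
step_arm(
  moves=[
    [[0,0,0],[0,0,0.05],6],
    [[0,0,0],[0,0,0.05],6],
    [[0,0,0],[0,0,0.05],6],
  ],
)

```text
clock: 19.45
tcp_pos: [0.4951, -0.077, 0.0564]
orientation: [-0.0, 0.933, 0.361, -0.0]
wrist_force: [-1.0, -0.8, 1.0]
finger_gap: 0.0108
grip_force: 39.5
```

```bash
python3 f.py
```

```text
t 19.45 rail x 33.6 y -61.7 z 56.4 | F along 1.0 lat -0.9 z 1.0 M [-0.08  0.22  0.05] yaw err -0.6484 tilt [-0.0001  0.0002] gap 0.0108 q6 2.09
```

Emit:
step_arm(
  moves=[
    [[0,0,0],[0,0,0.05],6],
    [[0,0,0],[0,0,0.05],6],
    [[0,0,0],[0,0,0.05],6],
  ],
)

```text
clock: 19.7
tcp_pos: [0.4951, -0.077, 0.0564]
orientation: [-0.0, 0.941, 0.338, -0.0]
wrist_force: [-1.5, 0.0, 0.4]
finger_gap: 0.0111
grip_force: 39.5
```

```bash
python3 f.py
```

```text
t 19.70 rail x 33.6 y -61.8 z 56.4 | F along 0.3 lat -1.5 z 0.4 M [-0.08  0.27  0.15] yaw err -0.6982 tilt [-0.0001  0.0002] gap 0.0111 q6 2.14
```

Emit:
step_arm(
  moves=[
    [[0,0,0],[0,0,0.05],6],
    [[0,0,0],[0,0,0.05],6],
    [[0,0,0],[0,0,0.05],6],
  ],
)

```text
clock: 19.95
tcp_pos: [0.4951, -0.077, 0.0565]
orientation: [-0.0, 0.949, 0.314, 0.0]
wrist_force: [-1.5, -0.1, 0.9]
finger_gap: 0.011
grip_force: 39.6
```

```bash
python3 f.py
```

```text
t 19.95 rail x 33.6 y -61.7 z 56.5 | F along 0.4 lat -1.4 z 0.9 M [-0.01  0.32  0.19] yaw err -0.7482 tilt [0.     0.0002] gap 0.0110 q6 2.19
```

Emit:
step_arm(
  moves=[
    [[0,0,0],[0,0,0.05],6],
    [[0,0,0],[0,0,0.05],6],
    [[0,0,0],[0,0,0.05],6],
  ],
)

```text
clock: 20.2
tcp_pos: [0.4951, -0.077, 0.0565]
orientation: [-0.0, 0.957, 0.29, 0.0]
wrist_force: [-1.9, 0.6, 1.2]
finger_gap: 0.0115
grip_force: 39.6
```

```bash
python3 f.py
```

```text
t 20.20 rail x 33.5 y -61.7 z 56.5 | F along -0.3 lat -1.9 z 1.2 M [-0.02  0.42  0.17] yaw err -0.7981 tilt [-0.0001  0.0002] gap 0.0115 q6 2.24
```

Run:
```python
from h import *
grab("scene","pics/s6.png")
g=lambda n:cv2.cvtColor(cv2.imread(f"pics/{n}.png"),cv2.COLOR_BGR2GRAY).astype(np.float32)
a=g("s4")
c=np.array([.5619,-.0553]);u=np.array([np.cos(-1.7545),np.sin(-1.7545)]);v=np.array([-u[1],u[0]])
p0=proj("scene",[*(c+.034*u),.08]);print("px per mm v",(proj("scene",[*(c+.034*u+.001*v),.08])-p0),"u",(proj("scene",[*(c+.035*u),.08])-p0))
def ecc(b,x0,y0,x1,y1):
    W=np.eye(2,3,dtype=np.float32);cc,W=cv2.findTransformECC(a[y0:y1,x0:x1],b[y0:y1,x0:x1],W,cv2.MOTION_TRANSLATION,(3,200,1e-6),None,3);return W[:,2].round(3),round(cc,3)
for n in("s5","s6"):
    b=g(n);print(n,"post",ecc(b,346,236,366,262),"plate/front screws",ecc(b,345,254,378,264),"foot ref",ecc(b,340,268,385,292))
```

```text
px per mm v [ 0.40136723 -0.08368501] u [0.18906325 0.23353822]
s5 post (array([-0.309,  0.812], dtype=float32), 0.709) plate/front screws (array([-0.401,  0.33 ], dtype=float32), 0.801) foot ref (array([-0.009,  0.092], dtype=float32), 0.985)
s6 post (array([-0.275,  0.76 ], dtype=float32), 0.75) plate/front screws (array([-0.337,  0.29 ], dtype=float32), 0.779) foot ref (array([-0.01 ,  0.089], dtype=float32), 0.983)
```

Emit:
step_arm(
  moves=[
    [[0.4,0.4,0],[0,0,0],6],
    [[0.7,0.7,0],[0,0,0],6],
    [[1.1,1.1,0],[0,0,0],6],
    [[1.4,1.4,0],[0,0,0],6],
    [[1.4,1.4,0],[0,0,0],6],
  ],
)

```text
clock: 20.67
tcp_pos: [0.4951, -0.077, 0.0563]
orientation: [-0.001, 0.957, 0.29, -0.002]
wrist_force: [-7.8, 0.5, 6.7]
finger_gap: 0.0115
grip_force: 40.5
```

```bash
python3 f.py
```

```text
t 20.67 rail x 33.5 y -61.7 z 56.3 | F along 0.9 lat -7.8 z 6.7 M [0.1  1.51 0.31] yaw err -0.7995 tilt [-0.0036  0.0006] gap 0.0115 q6 2.24
```

The carrier is held both ways, so the jaw has bitten. At-rest torque rose about 0.8 N·m/rad from roughly 0.58 rad, which puts the jaw at about 44 N at 0.80. I'll stop turning, relax the hand and let go.

Emit:
step_arm(
  moves=[
    [[-0.5,-0.5,0],[0,0,0],6],
    [[-1,-1,0],[0,0,0],6],
    [[-1.6,-1.6,0],[0,0,0],6],
    [[-1.6,-1.6,0],[0,0,0],6],
  ],
)

```text
clock: 21.0
tcp_pos: [0.4951, -0.077, 0.0565]
orientation: [0.0, 0.957, 0.289, 0.0]
wrist_force: [-2.3, 0.1, 1.7]
finger_gap: 0.0111
grip_force: 39.7
```

```bash
python3 f.py
```

```text
t 21.00 rail x 33.5 y -61.7 z 56.5 | F along 0.3 lat -2.3 z 1.7 M [0.06 0.5  0.32] yaw err -0.8000 tilt [0.0006 0.0001] gap 0.0111 q6 2.24
```

Emit:
step_arm(
  moves=[
    [[0,0,0],[0,0,0],14],
    [[0,0,0],[0,0,0],22],
    [[0,0,0],[0,0,0],30],
    [[0,0,0],[0,0,0],30],
  ],
  grip_force=20,
)

```text
clock: 21.33
tcp_pos: [0.4954, -0.0771, 0.0565]
orientation: [0.0, 0.957, 0.289, 0.0]
wrist_force: [0.5, -1.3, -0.2]
finger_gap: 0.0302
grip_force: 0.0
```

```bash
python3 f.py
```

```text
t 21.33 rail x 33.6 y -61.4 z 56.5 | F along 1.2 lat 0.7 z -0.2 M [ 0.05  0.04 -0.01] yaw err -0.8006 tilt [ 0.0008 -0.    ] gap 0.0302 q6 2.24
```

Emit:
step_arm(
  moves=[
    [[0,0,-5],[0,0,0],34],
    [[0,0,-20],[0,0,0],34],
    [[0,0,-45],[0,0,0],34],
    [[0,0,-75],[0,0,0],34],
    [[0,0,-100],[0,0,0],34],
    [[0,0,-110],[0,0,0],34],
    [[0,0,-110],[0,0,0],34],
    [[0,0,-110],[0,0,0],34],
  ],
)

```text
clock: 22.0
tcp_pos: [0.4951, -0.0771, 0.1665]
orientation: [0.0, 0.957, 0.289, 0.0]
wrist_force: [0.7, -0.5, -0.4]
finger_gap: 0.0342
grip_force: 0.0
```

```bash
python3 f.py
python3 - <<'E'
from h import *
im=grab("scene","pics/s7.png")[:,:,::-1]
a=cv2.imread("pics/s4.png");f=lambda m:cv2.resize(m[200:300,300:380],(400,500),interpolation=cv2.INTER_CUBIC)
cv2.imwrite("pics/c7.png",np.hstack([f(a),f(im)]))
E
```

```text
t 22.00 rail x 33.6 y -61.7 z 166.5 | F along 0.4 lat 0.8 z -0.4 M [-0.    0.03 -0.01] yaw err -0.8003 tilt [ 0.001  -0.0002] gap 0.0342 q6 2.24
```

View pics/c7.png

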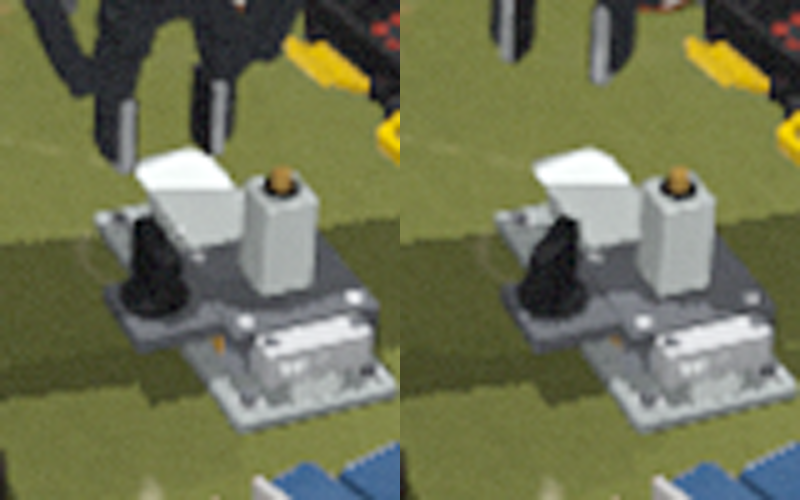

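The knob has turned, its bar now slanting at crop (548,265), and the carrier is home against the stop with the hand clear. Handing in.

```bash
python3 -c "
from workcell import env
print(env.hand_in())"
```

```text
the job is handed in; nothing more can be done
None
```

I handed the job in: the carrier is on the rail and was pressed to the end stop at about 10 N. The clamp knob is turned about 0.8 rad and the hand is clear. I estimate 35–45 N on the jaw, but that comes from noisy torque readings and the hand-in returned no verdict.

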